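# Put the telescopic display arm down to its shortest

### The arm

A 6-joint arm with a two-finger parallel gripper is mounted at the origin on the work surface. World frame = base frame: x ahead of the robot, y to its left, z up, the work surface at z = 0. Lengths are in m, angles in rad, forces in N, time in s.
With the tool pointing down it reaches from about 0.325 to 0.9 m from the base axis. Payload 6.1 kg.
Tool frame: the origin (TCP) lies midway between the tips of the shut fingers; the grasp point (between the pads) lies 19 mm behind it; y points along the fingers, z is the direction in which the jaws open and shut, and the axes are right-handed (so a half turn about y gives the same grasp; the last joint's range is limited). The gripper opens to 85 mm and grips with 20 to 120 N. Pads are 22 mm wide; open, the fingers measure 114 mm over their backs; the gripper's body (76 mm by 85 mm) begins 54 mm behind the grasp point. The pads swing forward as they close: fully open they stand 13 mm farther back than shut.
Start: joints at [1.192, 0.22, 1.526, -0, 1.395, -0.126], TCP at [0.156, 0.605, 0.231] pointing down, gripper open.
Joint ranges: [-2.98, 2.98], [-0.91, 2.08], [0.09, 2.57], [-1.24, 4.39], [0.2, 2.65], [-2.68, 2.68]. Speed limits (rad/s): [2.57, 2.57, 3.01, 3.14, 3.14, 3.14].

### API

Orientations are given as a unit quaternion [w, x, y, z].
In Python, from cell import bot gives the robot as it stands.
- The arm moves only by the tool drive_tool, never from a script. Its argument "increments" is a list of rows, each an object of numbers: "wx", "wy", "wz": the turn, a rotation vector about the world's x, y, z in degrees; "dx", "dy", "dz": the shift along the world's x, y, z in mm; "grip": the gripper command: -1 is shut, 1 is fully open, values between are in proportion. In form: [{"wx": .., "wy": .., "wz": .., "dx": .., "dy": .., "dz": .., "grip": ..}, ...]. A call has 1 to 12 rows; each row shifts and turns the commanded pose from where the row before left it; what a row does not reach is not made up. A row lasts 1/8 s, in which the tool goes at most 62.5 mm and 10.7 degrees, less where a joint would pass 70% of its speed; a pose out of reach is approached as far as the arm can. A call with a gripper value outside its range is refused whole. The fingers move at their own pace and stop on an object; "newtons" is the grip in N (left out, the last holds). Time passes only in rows, so rows that do not move let the fingers close. It gives the time, the measured TCP pose, the force and the opening at its end, in the units of the state.
- bot.get_obs(): the state, without advancing time (a new reading comes with each control period).
- bot.snapshot(name): name is "scene" or "top" or "wrist"; returns a dict with "color" (420x560x3 uint8, red, green, blue), "range_z" (420x560 float32, m along the optical axis (not along the pixel's ray), 0 where there is no reading), "mtx" (3x3 intrinsics, pixels), "dist_coeffs" ([k1, k2, p1, p2, k3] as OpenCV has them; the pictures are not rectified), "view" (4x4, takes a point from world to camera coordinates). Camera axes: x right, y up, looking along -z (the intrinsics and any distortion apply to the point x, -y, -z); pixel columns grow to the right and rows downward; lengths in m; the calibration is good to about 2 mm. A picture is of the moment at which its call begins.
- bot.finish_job(): hands the job in, once; it reports no verdict.
Trained networks look in the newest picture that a camera, given by its name, has taken for a name from the list of things; names that differ only in an ending like _2 or _b are one class to them, and where a whole thing is asked for, a point or a joint stands for the part that bears it (a point fixed in the world has none). Each returns a list of dicts, best first, with "score" (0 to 1); they miss things now and then, are a little off and sometimes report something else, mostly with a low value. They report only what shows in the picture. A call takes as long as a camera call. They do not tell look-alikes from the thing itself.
- bot.spot_in(thing, camera): "position" ([row, column] in pixels, amid what is visible of it).
The state is a dict: "clock": time; "joint_pos": joint angles; "joint_vel": joint speeds; "joint_efforts": joint torques, N m; "eef_pos": TCP position; "tool_rot": TCP orientation; "wrist_force": force on the tool from outside, world axes, zero at the start; "torque": the same for the moment, N m; "gripper_width": finger opening in m.
Only numpy, scipy, OpenCV 4.12 (cv2) and the standard library are available. Lean on these libraries where they do the work, as an engineer would, in place of code of your own. Each camera call takes 0.05 s, during which the arm holds its last target. There are 200 camera calls.

### The job

Collapse the telescopic display arm for the night: first push the innermost tube fully home into the middle one, turning its knob so that the key under it drops into the notch of the collar, and only then push the middle tube fully home into the outer sleeve. Feel for the notch gently, so that the middle tube does not slide down early, let go at the end, and leave the glassware standing where it is.

Things in the scene. Friction and masses are not known exactly. Their poses are not given: they have to be found in the camera images.
- knob_mid (a point): middle of the dark wooden knob at the tip of the arm: a cylinder 44 mm across and 42 mm long on the arm's axis. z points up and out along the arm, which leans 30 degrees from vertical, back towards the robot's side; y is level; -x is the arm's upper side. This frame slides with the innermost tube but does NOT turn with the knob.
- knob_end (a point): centre of the knob's flat outer end, same axes as knob_mid. A raised steel rib on it, from near the centre outwards, lies on the same side as the key under the knob. The knob turns stiffly on the innermost tube about the arm's axis (0.03 N m), about 80 degrees at most either way from the notch, and stays where it is left.
- knob_under (a point): centre of the knob's underside, same axes as knob_mid. A steel key, 6 mm wide, stands 10 mm down from it, 14.5 mm off the axis. The key starts 23 to 66 degrees away from the notch; how far is not measured. Looking down the arm onto the knob's end, the knob must be turned CLOCKWISE (about -z) by that much.
- notch (a point): middle of the mouth of the one notch in the collar's upper face, 14.5 mm off the axis, on the -x (upper) side; about 12 mm wide, 16 mm deep. The key enters when within about 10 degrees either way; otherwise it rides on the collar's flat upper face and the innermost tube stands 10 mm out.
- collar_top (a point): centre of the upper face of the aluminium collar (38 mm across, 16 mm long) on top of the middle tube (27 mm across), same axes as knob_mid. With the innermost tube home the knob's underside lies on this face, and pushing on down the arm then drives the middle tube.
- sleeve_top (a point): centre of the upper end of the steel outer sleeve (36 mm across, 115 mm long), fixed to a screwed-down dark base plate 170 x 120 mm, about 0.112 m above the table; the arm's axis runs through it. With the middle tube home the collar's underside lies on it. This frame's z is vertical, -x is the side to which the arm leans.
- inner (a joint): how far the innermost steel tube (18 mm across) stands out of the middle tube, m: 0 is fully home, 0.010 is the key riding on the collar; at most 0.075. It slides with about 3 N of friction and stays where it is left.
- mid (a joint): how far the middle tube stands out of the outer sleeve, m: 0 is fully home, at most 0.08. It needs about 15 N along the arm to slide, and stays where it is left; pressing harder than that on the key while it rides on the collar pushes this tube down too early. The stops at home are rigid.
- clip_jar: glass jar with wire clip, 64 mm across, 95 mm high, beside the base; origin at the middle of its underside; leave standing
- spice_jar: square glass jar with brass lid, 60 mm wide, 100 mm high, beside the base on the other side; origin at the middle of its underside; leave standing
- steel_jar: glass jar with steel lid, 80 mm across, 160 mm high, to the right; origin at the middle of its underside; leave standing
- flask: round-bellied glass flask, 90 mm across, 170 mm high, to the right; origin at the middle of its underside; leave standing
- canister: blue canister with lid, 92 mm across, 120 mm high, to the left; origin at the middle of its underside; leave standing
- spice_jar2: larger square glass jar with brass lid, 66 mm wide, 105 mm high, to the left; origin at the middle of its underside; leave standing
There are look-alikes about, which are no part of the job. What is shaped like the part that bears knob_mid but yellow is not meant.

How it is judged:
On the way, in this order (a step that is already met when the one before it is completed fails the run):
1. the innermost tube is fully home in the middle tube, while the middle tube still stands out (value of joint inner below 0.003 m and value of joint mid above 0.02 m), for 0.1 s.
2. the middle tube is fully home in the outer sleeve (value of joint mid below 0.003 m), for 0.1 s.
At the end, for the whole second after the job is handed in: both tubes are fully home, each within 3 mm, and stay there with the arm let go; the glassware has been left standing (value of joint each of inner, mid below 0.003 m); the robot touches nothing.
It fails at once if the middle tube slid down by more than 10 mm before the innermost one was home (distance of collar_top from where it was at the start of the episode above 0.01 m and value of joint inner above 0.005 m).
It fails at once if a piece of glassware was shoved more than 30 mm (distance of any of clip_jar, spice_jar, steel_jar, flask, canister, spice_jar2 from where it was at the start of the episode above 0.03 m).
It fails at once if a piece of glassware was tipped by more than 20 degrees (angle between any of clip_jar, spice_jar, steel_jar, flask, canister, spice_jar2's own z axis and vertical above 0.35 rad).
It also fails if it takes over 51 s, if anything falls off the work surface, if the arm or the gripper's body presses on something with over 40 N, if the wrist force passes 120 N, or if a joint passes its speed limit or range.

## Working session

There is one attempt and no reset: what is moved stays moved. The work goes in short steps, Python scripts to look and compute and a tool call to move; the robot and the scene stay as the last step left them, time stands still between calls to the robot, and variables do not carry over. Pictures are saved under pics/ and viewed, about 8 in all and at most 12, crops included, and the job is handed in when it is done.

Besides the shell and the picture viewer there is one more tool, called after "Emit:" as name(argument=value, ...) on one line, values as JSON. drive_tool: Moves the arm, as the interface text tells. Its arguments: {"type":"object","properties":{"increments":{"type":"array"},"newtons":{"type":"number"}},"required":["increments"]}

```bash
mkdir -p pics; cat > h.py <<'E'
import numpy as np, cv2
from cell import bot
def snap(n):
    return bot.snapshot(n)
def save(s,name,crop=None,scale=1):
    im=s["color"][:,:,::-1]
    if crop: r0,r1,c0,c1=crop; im=im[r0:r1,c0:c1]
    cv2.imwrite("pics/"+name+".png",cv2.resize(im,None,fx=scale,fy=scale,interpolation=cv2.INTER_CUBIC))
def p3(s,r,c,w=2,z=None):
    K=np.array(s["mtx"],float);d=np.array(s["dist_coeffs"],float);V=np.array(s["view"],float)
    r=float(r);c=float(c)
    if z is None:
        p=s["range_z"][int(r)-w:int(r)+w+1,int(c)-w:int(c)+w+1];p=p[p>0];z=np.median(p) if len(p) else np.nan
    u=cv2.undistortPoints(np.array([[[c,r]]]),K,d)[0,0]
    return (np.linalg.inv(V)@[u[0]*z,-u[1]*z,-z,1])[:3]
def px(s,P):
    K=np.array(s["mtx"],float);d=np.array(s["dist_coeffs"],float);V=np.array(s["view"],float)
    q=V@[*P,1]; o,_=cv2.projectPoints(np.array([[q[0],-q[1],-q[2]]]),np.zeros(3),np.zeros(3),K,d);return o[0,0][::-1]
E
python3 - <<'E'
from h import *
ims=[]
for n in ("scene","top"):
    s=snap(n); save(s,n)
    for t in ("knob_mid","knob_end","collar_top","sleeve_top","notch","clip_jar","spice_jar","steel_jar","flask","canister"):
        for d in bot.spot_in(t,n)[:2]:
            print(n,t,round(d["score"],2),np.round(d["position"]),p3(s,*d["position"]).round(3))
o=bot.get_obs();print(o["clock"],o["eef_pos"],o["tool_rot"],o["gripper_width"])
E
```

```text
scene knob_mid 0.67 [176. 331.] [0.457 0.125 0.16 ]
scene knob_mid 0.58 [149. 379.] [0.307 0.289 0.152]
scene knob_end 0.92 [201. 295.] [0.662 0.012 0.241]
scene knob_end 0.53 [179. 328.] [0.461 0.117 0.151]
scene collar_top 0.79 [184. 224.] [ 0.477 -0.168  0.148]
scene collar_top 0.74 [220. 291.] [0.673 0.006 0.193]
scene sleeve_top 0.97 [186. 375.] [0.357 0.284 0.045]
scene sleeve_top 0.94 [218. 324.] [0.509 0.11  0.052]
scene notch 0.79 [147. 377.] [0.304 0.284 0.157]
scene notch 0.71 [219. 294.] [0.672 0.012 0.196]
scene clip_jar 0.9 [272. 338.] [0.737 0.116 0.087]
scene clip_jar 0.49 [197. 149.] [ 0.497 -0.372  0.119]
scene spice_jar 0.76 [210. 434.] [0.511 0.413 0.081]
scene spice_jar 0.65 [269. 247.] [ 0.709 -0.098  0.066]
scene steel_jar 0.71 [218. 289.] [0.668 0.001 0.195]
scene steel_jar 0.55 [198. 148.] [ 0.499 -0.376  0.117]
scene flask 0.68 [198. 294.] [0.657 0.01  0.247]
scene flask 0.59 [255. 119.] [ 0.668 -0.414  0.075]
top knob_mid 0.9 [309. 148.] [0.29  0.285 0.17 ]
top knob_mid 0.89 [244. 221.] [0.437 0.116 0.167]
top knob_end 0.82 [244. 219.] [0.437 0.12  0.167]
t
[... 174 characters left out ...]
0.76 [291. 162.] [0.327 0.278 0.071]
top sleeve_top 0.75 [141. 268.] [0.661 0.002 0.234]
top notch 0.96 [149. 265.] [0.636 0.008 0.262]
top notch 0.94 [235. 344.] [ 0.454 -0.173  0.169]
top clip_jar 0.8 [143. 222.] [0.7   0.118 0.096]
top spice_jar 0.82 [152. 311.] [ 0.672 -0.107  0.096]
top spice_jar 0.58 [230. 112.] [0.481 0.404 0.088]
top steel_jar 0.77 [236. 422.] [ 0.448 -0.363  0.159]
top steel_jar 0.19 [148. 264.] [0.639 0.011 0.264]
top flask 0.87 [169. 424.] [ 0.629 -0.408  0.078]
top flask 0.24 [152. 265.] [0.629 0.009 0.259]
top canister 0.82 [187. 128.] [0.587 0.355 0.11 ]
1.1 [0.15631986 0.60513832 0.23131985] [ 0.70148679 -0.70144519  0.08913554 -0.08913906] 0.08536377256929854
```

View pics/scene.png

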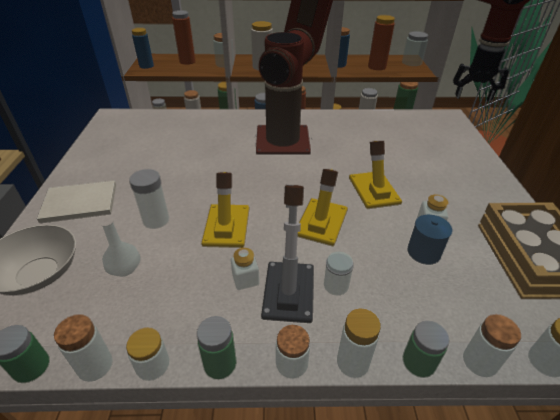

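View pics/top.png

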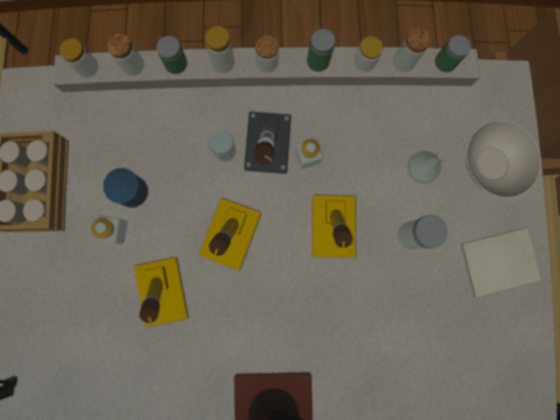

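The arm that is meant has the dark base: its knob is at scene (195,293) and top (150,265). The look-alikes are the yellow-based ones, with knobs at scene (176,328), (150,378) and (183,224). Next I fit the axis and check one crop.

```bash
python3 - <<'E'
from h import *
from scipy.optimize import least_squares
pts=[]
for n in ("scene","top"):
    s=snap(n)
    K=np.array(s["mtx"],float);D=np.array(s["dist_coeffs"],float);V=np.array(s["view"],float)
    rr,cc=np.mgrid[0:420,0:560]; z=s["range_z"].astype(float)
    u=cv2.undistortPoints(np.stack([cc.ravel(),rr.ravel()],1).astype(float)[:,None],K,D)[:,0]
    zz=z.ravel();C=np.stack([u[:,0]*zz,-u[:,1]*zz,-zz,np.ones_like(zz)],1)
    W=(np.linalg.inv(V)@C.T).T[:,:3]
    m=(zz>0)&(W[:,2]>.06)&(abs(W[:,1])<.06)&(W[:,0]>.55)&(W[:,0]<.78)&(W[:,2]<.4)
    P=W[m];print(n,len(P),P.min(0).round(3),P.max(0).round(3));pts.append((P,s["color"].reshape(-1,3)[m],np.linalg.inv(V)[:3,3]))
    if n=="top": save(s,"c_top",(100,190,220,310),6)
    if n=="scene": save(s,"c_sc",(170,310,240,345),5)
a=cv2.imread("pics/c_top.png");b=cv2.imread("pics/c_sc.png");h=540
b=cv2.resize(b,(int(b.shape[1]*540/b.shape[0]),540));a=cv2.resize(a,(390,390));a=cv2.copyMakeBorder(a,0,150,0,0,0)
cv2.imwrite("pics/crop1.png",np.hstack([a,b])[:, :800])
# axis through (x0,y0,.112) dir; radii along axis: sleeve18 to t=0, then unknowns; use per-camera bias
def ax(p):
    d=np.array([-.5*np.cos(p[2]),-.5*np.sin(p[2]),np.sqrt(.75)]);return np.array([p[0],p[1],.112]),d
L=[]
def res(p):
    o,d=ax(p);r=[]
    for P,_,c in pts:
        q=P-o;t=q@d;rad=np.linalg.norm(q-np.outer(t,d),axis=1)
        # nominal radii choices
        R=np.array([.018,.0135,.019,.009,.022]);e=rad[:,None]-R
        k=np.abs(e).argmin(1);r.append(e[np.arange(len(k)),k])
    return np.concatenate(r)
best=min((least_squares(res,[x,0.0,y],loss="soft_l1",f_scale=.002) for x in (.68,.7,.72,.74) for y in (-.2,0,.2)),key=lambda f:f.cost)
print(best.x,best.cost); o,d=ax(best.x)
for P,c,_ in pts:
    q=P-o;t=q@d;e=q-np.outer(t,d);rad=np.linalg.norm(e,axis=1)
    for lo in np.arange(-.06,.28,.01):
        m=(t>=lo)&(t<lo+.01)
        if m.sum(): print(round(lo,2),m.sum(),np.median(rad[m]).round(4),np.median(c[m],0).astype(int),np.median(e[m],0).round(4))
E
```

```text
scene 1430 [ 0.613 -0.015  0.06 ] [0.761 0.032 0.267]
top 599 [ 0.609 -0.015  0.061] [0.757 0.032 0.269]
[ 0.70955849  0.00430446 -0.09503758] 0.0010744894759441045
-0.06 60 0.018 [65 64 64] [ 0.0135 -0.0019  0.0079]
-0.05 61 0.0179 [65 64 64] [ 0.0132 -0.001   0.0075]
-0.04 68 0.0181 [65 64 64] [ 0.0132 -0.0017  0.0078]
-0.03 59 0.0179 [66 65 65] [ 0.0132 -0.0001  0.0078]
-0.02 62 0.0181 [66 65 64] [ 0.0132 -0.0014  0.0076]
-0.01 75 0.0175 [70 69 68] [ 0.0129 -0.001   0.0074]
0.0 53 0.0138 [85 83 81] [ 0.0101 -0.001   0.0056]
0.01 50 0.0135 [82 79 78] [ 0.0103 -0.0016  0.0059]
0.02 49 0.0137 [83 80 79] [ 0.0099 -0.0003  0.0058]
0.03 45 0.0135 [82 79 78] [ 0.0102 -0.0005  0.0059]
0.04 47 0.0135 [82 79 78] [ 0.0102 -0.0012  0.0058]
0.05 55 0.0135 [83 80 78] [0.0095 0.0004 0.0055]
0.06 54 0.0195 [84 81 78] [ 0.0137 -0.0003  0.0079]
0.07 99 0.019 [92 88 85] [ 0.013  -0.0008  0.0074]
0.08 35 0.009 [81 80 78] [ 0.0071 -0.0006  0.0039]
0.09 35 0.0086 [69 68 67] [ 0.0061 -0.001   0.0035]
0.1 35 0.0089 [69 68 67] [0.0065 0.0002 0.0038]
0.11 41 0.0098 [70 69 68] [ 0.0066 -0.0025  0.0037]
0.12
[... 542 characters left out ...]
] [ 0.0097 -0.0011  0.0055]
0.0 25 0.0148 [77 79 77] [ 0.0097 -0.0037  0.0053]
0.01 7 0.0134 [72 73 71] [0.0108 0.0008 0.0062]
0.02 7 0.0131 [68 67 64] [ 0.0098 -0.0046  0.0057]
0.03 8 0.0136 [65 63 61] [ 0.0108 -0.0039  0.0063]
0.06 8 0.0189 [68 68 66] [ 0.0145 -0.0077  0.0084]
0.07 36 0.0173 [ 99 100  97] [ 0.011  -0.0022  0.0062]
0.08 35 0.0165 [ 99 101  97] [ 0.0096 -0.0024  0.0054]
0.12 3 0.0218 [86 87 82] [ 0.0103 -0.0179  0.0069]
0.13 19 0.0215 [71 71 67] [ 0.0164 -0.0005  0.009 ]
0.14 24 0.0214 [46 41 37] [ 0.0158 -0.0066  0.0094]
0.15 19 0.0215 [39 31 26] [ 0.0168 -0.0037  0.0096]
0.16 309 0.0158 [53 38 28] [ 0.0004 -0.0001  0.0004]
0.17 7 0.0098 [59 44 32] [-0.0045 -0.0061 -0.0021]
```

View pics/crop1.png

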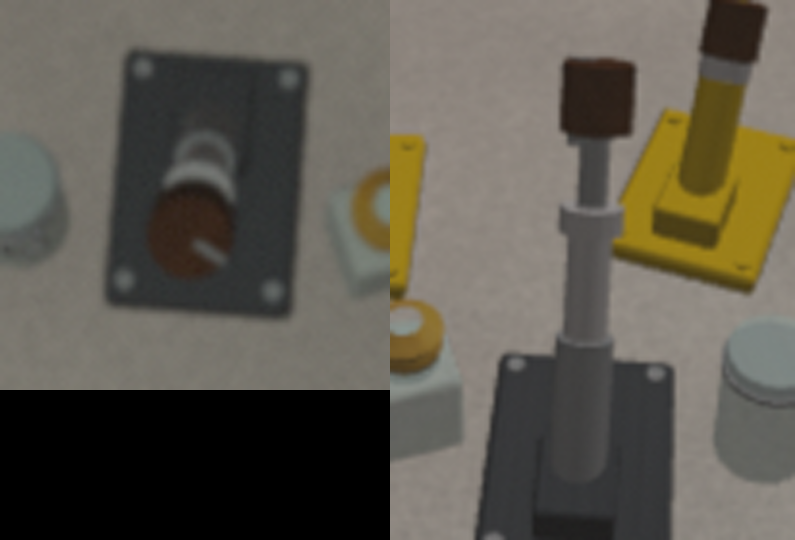

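The left part shows the top view and the right part the scene view. The dark-based arm has its inner tube out, and the rib runs down-right from the knob centre at about (190,232) to (227,265) in the crop. That is roughly 45–50° counter-clockwise of the -x side, so a clockwise turn brings it onto the notch, which agrees with the task. Next I put numbers on the rib angle and the pre-grasp.

```bash
cat >> h.py <<'E'
from scipy.spatial.transform import Rotation as Ro
o0=np.array([.7096,.0043,.112]);ps=-.095
d=np.array([-.5*np.cos(ps),-.5*np.sin(ps),np.sqrt(.75)])
Y=np.array([-np.sin(ps),np.cos(ps),0]);X=np.cross(Y,d) # arm axes
def ob():
    o=bot.get_obs();q=o["tool_rot"];R=Ro.from_quat([q[1],q[2],q[3],q[0]])
    return o,np.array(o["eef_pos"]),R
def target(a):
    zt=Ro.from_rotvec(d*np.radians(a)).apply(Y);yt=-d;return Ro.from_matrix(np.stack([np.cross(yt,zt),yt,zt],1))
def delta(P,R):
    o,p,r=ob();print("dP mm",((P-p)*1e3).round(1),"rotvec deg",np.degrees((R*r.inv()).as_rotvec()).round(2))
def rep():
    o,p,r=ob();q=p-o0;print("clk",round(o["clock"],2),"t",(q@d*1e3).round(2),"offX,Y",(q@X*1e3).round(2),(q@Y*1e3).round(2),"w",round(o["gripper_width"]*1e3,1))
    f=np.array(o["wrist_force"]);print("F axial,X,Y",(f@d).round(2),(f@X).round(2),(f@Y).round(2),"M ax",(np.array(o["torque"])@d).round(3),"j",np.round(o["joint_pos"],2))
    z=r.as_matrix()[:,2];print("jaw ang",np.degrees(np.arctan2(-z@X,z@Y)).round(2),"tilt err",np.degrees(np.arccos(min(1,-r.as_matrix()[:,1]@d))).round(2))
E
python3 - <<'E'
from h import *
s=snap("top");te=.168
# rectify knob end plane 0.25mm/px
n=np.arange(-26,26.1,.25)/1e3
im=np.zeros((len(n),len(n),3),np.uint8)
U,Vv=np.meshgrid(n,n) # U along image right=-Y, V down = -X
P=o0+te*d+U[...,None]*(-Y)+Vv[...,None]*(-X)
K=np.array(s["mtx"],float);D=np.array(s["dist_coeffs"],float);V=np.array(s["view"],float)
q=P.reshape(-1,3)@V[:3,:3].T+V[:3,3];uv,_=cv2.projectPoints(q*[1,-1,-1],np.zeros(3),np.zeros(3),K,D)
uv=uv.reshape(*U.shape,2).astype(np.float32)
im=cv2.remap(s["color"],uv[...,0],uv[...,1],cv2.INTER_CUBIC)
g=im.astype(float);w=np.clip(g[...,2]-60,0,None)*(np.hypot(U,Vv)<.0195)
c=np.array([(w*U).sum(),(w*Vv).sum()])/w.sum();print("rib centroid mm",c*1e3,"ccw angle from notch",np.degrees(np.arctan2(c[0],c[1])))
A=np.stack([U.ravel()-c[0],Vv.ravel()-c[1]]);S=(A*w.ravel())@A.T;ev,E=np.linalg.eigh(S);print("line dir ang",np.degrees(np.arctan2(E[0,1],E[1,1])),ev)
m=np.hypot(U,Vv)<.026
z=s["range_z"]
cv2.imwrite("pics/rect.png",cv2.resize(im[:,:,::-1],None,fx=2,fy=2))
for n_ in ("knob_end","knob_under"): 
    pass
delta(o0+.23*d,target(25)); rep()
E
```

```text
rib centroid mm [10.63822853  6.90736835] ccw angle from notch 57.00446287289472
line dir ang -118.88381502765836 [0.02405444 0.23972143]
dP mm [ 438.8 -589.9   79.9] rotvec deg [-11.63 -28.13  33.25]
clk 1.25 t 407.18 offX,Y -466.7 545.62 w 85.4
F axial,X,Y -0.67 0.83 -0.87 M ax -0.042 j [ 1.19  0.22  1.53 -0.    1.39 -0.13]
jaw ang -7.84 tilt err 30.0
```

View pics/rect.png

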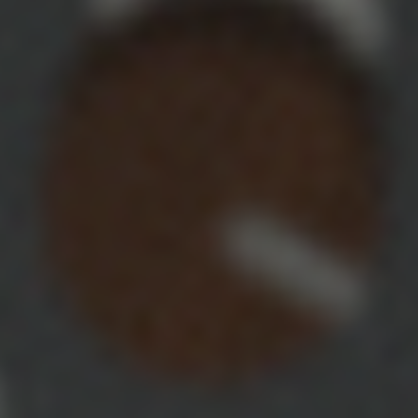

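The rectified end face shows the rib from (235,235) to (350,295), so the rib lies at about 57–61° from the notch. I move to the pre-grasp.

Emit:
drive_tool(increments=[{"dz":40,"grip":1},{"dz":40},{"dx":31.3,"dy":-42.1,"wx":-0.83,"wy":-2.01,"wz":2.375},{"dx":31.3,"dy":-42.1,"wx":-0.83,"wy":-2.01,"wz":2.375},{"dx":31.3,"dy":-42.1,"wx":-0.83,"wy":-2.01,"wz":2.375},{"dx":31.3,"dy":-42.1,"wx":-0.83,"wy":-2.01,"wz":2.375},{"dx":31.3,"dy":-42.1,"wx":-0.83,"wy":-2.01,"wz":2.375},{"dx":31.3,"dy":-42.1,"wx":-0.83,"wy":-2.01,"wz":2.375},{"dx":31.3,"dy":-42.1,"wx":-0.83,"wy":-2.01,"wz":2.375},{"dx":31.3,"dy":-42.1,"wx":-0.83,"wy":-2.01,"wz":2.375},{"dx":31.3,"dy":-42.1,"wx":-0.83,"wy":-2.01,"wz":2.375},{"dx":31.3,"dy":-42.1,"wx":-0.83,"wy":-2.01,"wz":2.375}])

```text
$.increments[0]: bad value
```

Emit:
drive_tool(increments=[{"dx":31.3,"dy":-42.1,"wx":-0.83,"wy":-2.01,"wz":2.375},{"dx":31.3,"dy":-42.1,"wx":-0.83,"wy":-2.01,"wz":2.375},{"dx":31.3,"dy":-42.1,"wx":-0.83,"wy":-2.01,"wz":2.375},{"dx":31.3,"dy":-42.1,"wx":-0.83,"wy":-2.01,"wz":2.375},{"dx":0},{"dx":0}])

```text
$.increments[0]: bad value
```

```bash
python3 - <<'E'
from h import *
rep();delta(o0+.23*d,target(25))
s=snap("wrist");print("knob end px",px(s,o0+.168*d),px(s,o0+.168*d-.022*X),px(s,o0+.168*d+.022*Y));save(s,"w1")
E
```

```text
clk 1.25 t 407.18 offX,Y -466.7 545.62 w 85.4
F axial,X,Y -0.67 0.83 -0.87 M ax -0.042 j [ 1.19  0.22  1.53 -0.    1.39 -0.13]
jaw ang -7.84 tilt err 30.0
dP mm [ 438.8 -589.9   79.9] rotvec deg [-11.63 -28.13  33.25]
knob end px [ 774.0589679 -149.5777206] [ 748.56385874 -147.78217783] [ 774.57812442 -131.98994305]
```

View pics/w1.png

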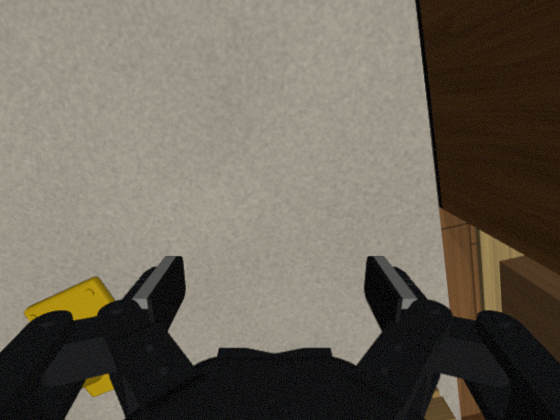

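The moves were refused, probably because every key is needed in each row. The picture shows only the start view. I retry with full rows.

Emit:
drive_tool(increments=[{"wx":0,"wy":0,"wz":0,"dx":0,"dy":0,"dz":40,"grip":1},{"wx":0,"wy":0,"wz":0,"dx":0,"dy":0,"dz":40,"grip":1},{"wx":-0.83,"wy":-2.01,"wz":2.375,"dx":31.3,"dy":-42.1,"dz":0,"grip":1},{"wx":-0.83,"wy":-2.01,"wz":2.375,"dx":31.3,"dy":-42.1,"dz":0,"grip":1},{"wx":-0.83,"wy":-2.01,"wz":2.375,"dx":31.3,"dy":-42.1,"dz":0,"grip":1},{"wx":-0.83,"wy":-2.01,"wz":2.375,"dx":31.3,"dy":-42.1,"dz":0,"grip":1},{"wx":-0.83,"wy":-2.01,"wz":2.375,"dx":31.3,"dy":-42.1,"dz":0,"grip":1},{"wx":-0.83,"wy":-2.01,"wz":2.375,"dx":31.3,"dy":-42.1,"dz":0,"grip":1},{"wx":-0.83,"wy":-2.01,"wz":2.375,"dx":31.3,"dy":-42.1,"dz":0,"grip":1},{"wx":-0.83,"wy":-2.01,"wz":2.375,"dx":31.3,"dy":-42.1,"dz":0,"grip":1},{"wx":-0.83,"wy":-2.01,"wz":2.375,"dx":31.3,"dy":-42.1,"dz":0,"grip":1},{"wx":-0.83,"wy":-2.01,"wz":2.375,"dx":31.3,"dy":-42.1,"dz":0,"grip":1}])

```text
clock: 2.8
eef_pos: [0.4701, 0.1828, 0.3117]
tool_rot: [-0.657, 0.727, 0.187, 0.07]
wrist_force: [0.5, 0.5, 0.1]
gripper_width: 0.0853
```

Emit:
drive_tool(increments=[{"wx":-0.83,"wy":-2.01,"wz":2.375,"dx":31.3,"dy":-42.1,"dz":0,"grip":1},{"wx":-0.83,"wy":-2.01,"wz":2.375,"dx":31.3,"dy":-42.1,"dz":0,"grip":1},{"wx":-0.83,"wy":-2.01,"wz":2.375,"dx":31.3,"dy":-42.1,"dz":0,"grip":1},{"wx":-0.83,"wy":-2.01,"wz":2.375,"dx":31.3,"dy":-42.1,"dz":0,"grip":1},{"wx":0,"wy":0,"wz":0,"dx":0,"dy":0,"dz":0,"grip":1}])

```text
clock: 3.42
eef_pos: [0.5951, 0.0123, 0.3108]
tool_rot: [-0.625, 0.722, 0.291, 0.062]
wrist_force: [-1.1, -0.2, -0.0]
gripper_width: 0.0854
```

```bash
python3 - <<'E'
from h import *
rep();delta(o0+.23*d,target(25))
s=snap("wrist");print("knob end px",px(s,o0+.168*d),px(s,o0+.168*d-.022*X),px(s,o0+.168*d+.022*Y),px(s,o0+.168*d-.022*Y));save(s,"w2")
E
```

```text
clk 3.42 t 229.55 offX,Y 0.04 -2.94 w 85.4
F axial,X,Y 0.49 -0.92 -0.32 M ax -0.009 j [-0.12 -0.29  1.96  0.01  0.95 -2.03]
jaw ang 24.77 tilt err 0.15
dP mm [0.  2.9 0.4] rotvec deg [ 0.01 -0.02  0.27]
knob end px [221.44566257 277.68283242] [194.10369046 291.15230494] [233.62099471 305.52101912] [208.97365077 249.1757061 ]
```

View pics/w2.png

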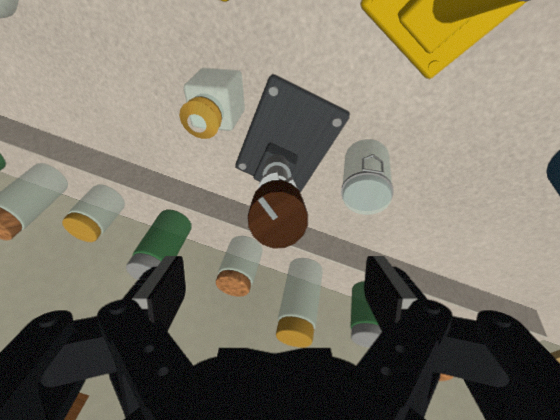

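The knob end is centred at about row 218, col 278, close to the predicted (221,278). The rib runs from (218,275) out to (199,262), which gives about 58° to turn, agreeing with the top view. One quick check of the knob end centre by wrist depth, using the same pose.

```bash
python3 - <<'E'
from h import *
s=snap("wrist");P=[]
for r in range(180,255):
    for c in range(240,315):
        if s["range_z"][r,c]>0: P.append(p3(s,r,c,0))
P=np.array(P)-o0;t=P@d
h,e=np.histogram(t,np.arange(.15,.185,.001));print(dict(zip((e[:-1]*1e3).round().astype(int),h)))
m=(t>.160)&(t<.178);x=P[m]@X*1e3;y=P[m]@Y*1e3;print(np.median(t[m]),"X",x.min(),x.max(),x.mean(),"Y",y.min(),y.max(),y.mean())
E
```

```text
{np.int64(150): np.int64(15), np.int64(151): np.int64(17), np.int64(152): np.int64(11), np.int64(153): np.int64(15), np.int64(154): np.int64(20), np.int64(155): np.int64(11), np.int64(156): np.int64(13), np.int64(157): np.int64(17), np.int64(158): np.int64(18), np.int64(159): np.int64(15), np.int64(160): np.int64(16), np.int64(161): np.int64(13), np.int64(162): np.int64(16), np.int64(163): np.int64(20), np.int64(164): np.int64(29), np.int64(165): np.int64(211), np.int64(166): np.int64(1105), np.int64(167): np.int64(1160), np.int64(168): np.int64(216), np.int64(169): np.int64(20), np.int64(170): np.int64(0), np.int64(171): np.int64(0), np.int64(172): np.int64(0), np.int64(173): np.int64(0), np.int64(174): np.int64(0), np.int64(175): np.int64(0), np.int64(176): np.int64(0), np.int64(177): np.int64(0), np.int64(178): np.int64(0), np.int64(179): np.int64(0), np.int64(180): np.int64(0), np.int64(181): np.int64(0), np.int64(182): np.int64(0), np.int64(183): np.int64(0)}
0.16699085262539207 X -21.92183727065279 21.138139776181266 -1.5314593145031474 Y -21.826408020402358 21.38166807633711 -0.6830596137963372
```

The knob centre is within 0.5 mm of the fitted axis and its end is at t = 167 mm. I descend and grip.

Emit:
drive_tool(increments=[{"wx":0,"wy":0,"wz":0.27,"dx":0.2,"dy":2.9,"dz":0.4,"grip":1},{"wx":0,"wy":0,"wz":0,"dx":10,"dy":-0.95,"dz":-17.4,"grip":1},{"wx":0,"wy":0,"wz":0,"dx":10,"dy":-0.95,"dz":-17.4,"grip":1},{"wx":0,"wy":0,"wz":0,"dx":10,"dy":-0.95,"dz":-17.4,"grip":1},{"wx":0,"wy":0,"wz":0,"dx":10,"dy":-0.95,"dz":-17.4,"grip":1},{"wx":0,"wy":0,"wz":0,"dx":10,"dy":-0.95,"dz":-17.4,"grip":1},{"wx":0,"wy":0,"wz":0,"dx":0,"dy":0,"dz":0,"grip":1}])

```text
clock: 4.4
eef_pos: [0.6437, 0.0156, 0.2228]
tool_rot: [-0.626, 0.72, 0.294, 0.057]
wrist_force: [-0.2, 0.3, 0.2]
gripper_width: 0.0855
```

```bash
python3 -c "
from h import *
rep();delta(o0+.129*d,target(25))"
```

```text
clk 4.4 t 129.33 offX,Y -2.31 5.04 w 85.5
F axial,X,Y 0.26 -0.14 0.23 M ax 0.033 j [-0.1  -0.09  1.95  0.01  0.76 -2.03]
jaw ang 25.34 tilt err 0.29
dP mm [ 1.7 -5.2  0.9] rotvec deg [-0.04 -0.19 -0.4 ]
```

Emit:
drive_tool(increments=[{"wx":0,"wy":-0.2,"wz":-0.4,"dx":1.7,"dy":-5.2,"dz":0.9,"grip":1},{"wx":0,"wy":0,"wz":0,"dx":0,"dy":0,"dz":0,"grip":1},{"wx":0,"wy":0,"wz":0,"dx":0,"dy":0,"dz":0,"grip":1}])

```text
clock: 4.78
eef_pos: [0.6466, 0.0086, 0.2267]
tool_rot: [-0.624, 0.721, 0.293, 0.063]
wrist_force: [0.3, -0.8, 0.2]
gripper_width: 0.0855
```

```bash
python3 -c "
from h import *
rep();delta(o0+.129*d,target(25))"
```

```text
clk 4.78 t 130.85 offX,Y 2.7 -1.66 w 85.5
F axial,X,Y 0.01 0.46 -0.81 M ax -0.032 j [-0.11 -0.09  1.95  0.01  0.75 -2.03]
jaw ang 24.87 tilt err 0.29
dP mm [-1.3  1.8 -3. ] rotvec deg [-0.01  0.29  0.13]
```

Emit:
drive_tool(increments=[{"wx":0,"wy":0,"wz":0,"dx":0,"dy":0,"dz":0,"grip":1}])

```text
clock: 4.9
eef_pos: [0.6465, 0.0086, 0.2262]
tool_rot: [-0.624, 0.721, 0.293, 0.063]
wrist_force: [-0.1, 0.6, -0.1]
gripper_width: 0.085
```

```bash
python3 -c "
from h import *
rep();
for i in range(4): snap('wrist'); rep()"
```

```text
clk 4.9 t 130.47 offX,Y 2.32 -1.69 w 85.0
F axial,X,Y -0.01 -0.19 0.56 M ax 0.007 j [-0.11 -0.09  1.95  0.01  0.75 -2.03]
jaw ang 24.87 tilt err 0.25
clk 4.95 t 130.33 offX,Y 2.19 -1.69 w 85.3
F axial,X,Y -0.41 0.38 -0.31 M ax -0.019 j [-0.11 -0.09  1.95  0.01  0.75 -2.03]
jaw ang 24.87 tilt err 0.24
clk 5.0 t 130.2 offX,Y 2.05 -1.69 w 85.5
F axial,X,Y -0.4 -1.0 -0.21 M ax 0.039 j [-0.11 -0.09  1.95  0.01  0.75 -2.03]
jaw ang 24.87 tilt err 0.22
clk 5.05 t 130.13 offX,Y 2.0 -1.69 w 85.1
F axial,X,Y 0.4 0.75 -0.31 M ax 0.064 j [-0.11 -0.09  1.95  0.01  0.75 -2.03]
jaw ang 24.87 tilt err 0.22
clk 5.1 t 130.08 offX,Y 1.96 -1.68 w 85.4
F axial,X,Y -0.47 0.64 -0.16 M ax 0.037 j [-0.11 -0.09  1.95  0.01  0.75 -2.03]
jaw ang 24.87 tilt err 0.21
```

Emit:
drive_tool(increments=[{"wx":0,"wy":0,"wz":0,"dx":-1.2,"dy":1.5,"dz":-1.2,"grip":1},{"wx":0,"wy":0,"wz":0,"dx":0,"dy":0,"dz":0,"grip":-1},{"wx":0,"wy":0,"wz":0,"dx":0,"dy":0,"dz":0,"grip":-1},{"wx":0,"wy":0,"wz":0,"dx":0,"dy":0,"dz":0,"grip":-1},{"wx":0,"wy":0,"wz":0,"dx":0,"dy":0,"dz":0,"grip":-1},{"wx":0,"wy":0,"wz":0,"dx":0,"dy":0,"dz":0,"grip":-1},{"wx":0,"wy":0,"wz":0,"dx":0,"dy":0,"dz":0,"grip":-1}], newtons=40)

```text
clock: 5.98
eef_pos: [0.6453, 0.01, 0.2244]
tool_rot: [-0.624, 0.721, 0.293, 0.063]
wrist_force: [0.4, -1.8, -0.9]
gripper_width: 0.0432
```

```bash
python3 -c "
from h import *
rep();delta(o0+.129*d,target(-33));print(d,X,Y)"
```

```text
clk 5.97 t 129.67 offX,Y 0.28 -0.41 w 43.2
F axial,X,Y -1.07 0.07 -1.71 M ax 0.001 j [-0.11 -0.09  1.95  0.01  0.75 -2.03]
jaw ang 24.87 tilt err 0.22
dP mm [ 0.1  0.4 -0.7] rotvec deg [ 28.95  -2.59 -50.04]
[-0.49774545  0.04742858  0.8660254 ] [ 0.8621204  -0.08214872  0.5       ] [0.09485717 0.99549089 0.        ]
```

Gripped at 43 mm. I turn 58° clockwise while the key is still clear of the collar.

Emit:
drive_tool(increments=[{"wx":3.6,"wy":-0.33,"wz":-6.25,"dx":0,"dy":0,"dz":0,"grip":-1},{"wx":3.6,"wy":-0.33,"wz":-6.25,"dx":0,"dy":0,"dz":0,"grip":-1},{"wx":3.6,"wy":-0.33,"wz":-6.25,"dx":0,"dy":0,"dz":0,"grip":-1},{"wx":3.6,"wy":-0.33,"wz":-6.25,"dx":0,"dy":0,"dz":0,"grip":-1},{"wx":3.6,"wy":-0.33,"wz":-6.25,"dx":0,"dy":0,"dz":0,"grip":-1},{"wx":3.6,"wy":-0.33,"wz":-6.25,"dx":0,"dy":0,"dz":0,"grip":-1},{"wx":3.6,"wy":-0.33,"wz":-6.25,"dx":0,"dy":0,"dz":0,"grip":-1},{"wx":3.6,"wy":-0.33,"wz":-6.25,"dx":0,"dy":0,"dz":0,"grip":-1},{"wx":0,"wy":0,"wz":0,"dx":0,"dy":0,"dz":0,"grip":-1},{"wx":0,"wy":0,"wz":0,"dx":0,"dy":0,"dz":0,"grip":-1}])

```text
clock: 7.22
eef_pos: [0.6452, 0.0097, 0.2244]
tool_rot: [0.688, -0.603, 0.046, -0.402]
wrist_force: [-0.9, -6.1, -0.3]
gripper_width: 0.0433
```

```bash
python3 - <<'E'
from h import *
rep();delta(o0+.129*d,target(-33))
s=snap("wrist");print(px(s,o0+.167*d),px(s,o0+.167*d-.022*X),px(s,o0+.167*d-.022*Y));r,c=px(s,o0+.167*d).astype(int);print(r,c);save(s,"w3",(max(r-110,0),min(r+110,420),c-130,c+130),3)
E
```

```text
clk 7.22 t 129.67 offX,Y 0.26 -0.77 w 43.3
F axial,X,Y -0.09 -0.43 -6.15 M ax -0.013 j [-0.11 -0.09  1.95  0.01  0.76 -1.02]
jaw ang -32.75 tilt err 0.15
dP mm [ 0.2  0.8 -0.7] rotvec deg [ 0.26 -0.01 -0.14]
[301.59217728 273.81779751] [259.28681088 242.48617911] [326.68284709 228.56913758]
301 273
```

View pics/w3.png

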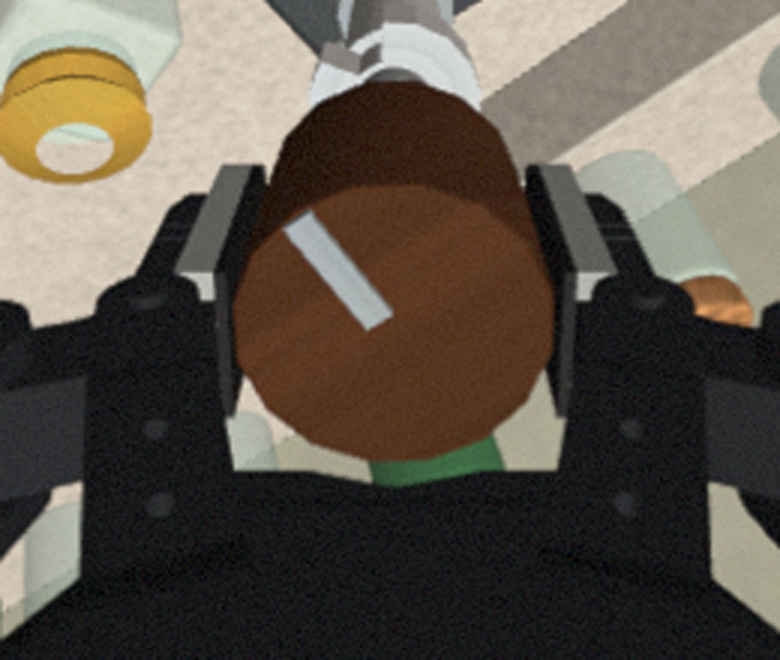

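The rib runs from (380,318) to (298,222) in the crop, about 4° short of the notch direction. The notch itself is visible at (345,55), just beside the key. I turn 4° more and then push down the first 30 mm.

Emit:
drive_tool(increments=[{"wx":2,"wy":-0.2,"wz":-3.5,"dx":0,"dy":0.7,"dz":0,"grip":-1},{"wx":0,"wy":0,"wz":0,"dx":2.5,"dy":-0.25,"dz":-4.3,"grip":-1},{"wx":0,"wy":0,"wz":0,"dx":2.5,"dy":-0.25,"dz":-4.3,"grip":-1},{"wx":0,"wy":0,"wz":0,"dx":2.5,"dy":-0.25,"dz":-4.3,"grip":-1},{"wx":0,"wy":0,"wz":0,"dx":2.5,"dy":-0.25,"dz":-4.3,"grip":-1},{"wx":0,"wy":0,"wz":0,"dx":2.5,"dy":-0.25,"dz":-4.3,"grip":-1},{"wx":0,"wy":0,"wz":0,"dx":2.5,"dy":-0.25,"dz":-4.3,"grip":-1},{"wx":0,"wy":0,"wz":0,"dx":0,"dy":0,"dz":0,"grip":-1}])

```text
clock: 8.28
eef_pos: [0.6603, 0.0082, 0.1981]
tool_rot: [0.685, -0.589, 0.07, -0.423]
wrist_force: [1.9, -7.8, -3.1]
gripper_width: 0.0431
```

```bash
python3 - <<'E'
from h import *
rep();delta(o0+.1*d,target(-37))
# collar top from scene depth: points on collar-band / knob underside
s=snap("scene");P=np.array([p3(s,r,c,0) for r in range(185,300) for c in range(270,315)])-o0
t=P@d;rad=np.linalg.norm(P-np.outer(t,d),axis=1)
for a in np.arange(.05,.14,.004):
    m=(t>=a)&(t<a+.004)&(rad<.026); print(int(a*1e3+.5),m.sum(),(np.median(rad[m])*1e3).round(1) if m.sum() else "",end=" | ")
E
```

```text
clk 8.28 t 99.32 offX,Y 0.21 -0.8 w 43.1
F axial,X,Y -3.98 0.75 -7.61 M ax -0.041 j [-0.11 -0.02  1.94  0.    0.7  -0.94]
jaw ang -36.81 tilt err 0.21
dP mm [-0.4  0.8  0.5] rotvec deg [ 0.28 -0.02 -0.06]
50 20 14.5 | 54 23 13.6 | 58 17 13.5 | 62 17 19.3 | 66 28 19.4 | 70 31 19.5 | 74 30 19.1 | 78 50 16.4 | 82 12 9.4 | 86 15 9.5 | 90 3 10.5 | 94 35 22.0 | 98 29 21.9 | 102 31 22.2 | 106 24 22.2 | 110 32 22.9 | 114 31 22.0 | 118 28 21.5 | 122 26 22.3 | 126 32 22.6 | 130 27 22.0 | 134 60 17.6 | 138 8 23.3 |
```

Inner stands about 16 mm out now, with the key roughly 6 mm above the collar. From here I go gently.

Emit:
drive_tool(increments=[{"wx":0,"wy":0,"wz":0,"dx":1.5,"dy":0.6,"dz":-2.6,"grip":-1},{"wx":0,"wy":0,"wz":0,"dx":0,"dy":0,"dz":0,"grip":-1}])

```text
clock: 8.57
eef_pos: [0.6617, 0.0082, 0.1957]
tool_rot: [0.685, -0.589, 0.07, -0.423]
wrist_force: [-0.2, -9.6, -1.4]
gripper_width: 0.043
```

```bash
python3 -c "
from h import *
rep()"
```

```text
clk 8.57 t 96.53 offX,Y 0.22 -0.71 w 43.0
F axial,X,Y -1.63 -0.08 -9.57 M ax 0.016 j [-0.11 -0.01  1.94  0.    0.7  -0.94]
jaw ang -36.8 tilt err 0.27
```

Emit:
drive_tool(increments=[{"wx":0,"wy":0,"wz":0,"dx":1,"dy":0,"dz":-1.7,"grip":-1},{"wx":0,"wy":0,"wz":0,"dx":0,"dy":0,"dz":0,"grip":-1}])

```text
clock: 8.82
eef_pos: [0.6626, 0.0081, 0.1941]
tool_rot: [0.685, -0.589, 0.07, -0.423]
wrist_force: [0.1, -10.8, -1.8]
gripper_width: 0.043
```

```bash
python3 -c "
from h import *
rep()"
```

```text
clk 8.82 t 94.66 offX,Y 0.21 -0.7 w 43.0
F axial,X,Y -2.09 0.1 -10.79 M ax 0.004 j [-0.11 -0.01  1.94  0.    0.69 -0.94]
jaw ang -36.8 tilt err 0.27
```

Emit:
drive_tool(increments=[{"wx":0,"wy":0,"wz":0,"dx":1,"dy":-1.2,"dz":-1.7,"grip":-1},{"wx":0,"wy":0,"wz":0,"dx":0,"dy":0,"dz":0,"grip":-1}])

```text
clock: 9.07
eef_pos: [0.6636, 0.0078, 0.1924]
tool_rot: [0.685, -0.589, 0.07, -0.423]
wrist_force: [0.4, -7.1, -1.3]
gripper_width: 0.043
```

```bash
python3 -c "
from h import *
rep()"
```

```text
clk 9.07 t 92.66 offX,Y 0.23 -0.84 w 43.0
F axial,X,Y -1.66 0.27 -7.06 M ax -0.048 j [-0.11 -0.01  1.94  0.01  0.69 -0.94]
jaw ang -36.81 tilt err 0.19
```

Emit:
drive_tool(increments=[{"wx":0,"wy":0,"wz":0,"dx":0.75,"dy":0,"dz":-1.3,"grip":-1},{"wx":0,"wy":0,"wz":0,"dx":0,"dy":0,"dz":0,"grip":-1}])

```text
clock: 9.32
eef_pos: [0.6643, 0.0078, 0.1911]
tool_rot: [0.685, -0.589, 0.07, -0.423]
wrist_force: [-1.5, -7.1, -1.0]
gripper_width: 0.0432
```

```bash
python3 -c "
from h import *
rep()"
```

```text
clk 9.32 t 91.22 offX,Y 0.24 -0.85 w 43.2
F axial,X,Y -0.49 -1.18 -7.18 M ax -0.046 j [-0.11 -0.    1.93  0.01  0.69 -0.94]
jaw ang -36.81 tilt err 0.2
```

Emit:
drive_tool(increments=[{"wx":0,"wy":0,"wz":0,"dx":1,"dy":-0.5,"dz":-1.7,"grip":-1},{"wx":0,"wy":0,"wz":0,"dx":0,"dy":0,"dz":0,"grip":-1}])

```text
clock: 9.57
eef_pos: [0.6653, 0.0076, 0.1894]
tool_rot: [0.686, -0.589, 0.07, -0.423]
wrist_force: [-0.6, -5.1, -0.6]
gripper_width: 0.0431
```

```bash
python3 -c "
from h import *
rep()
s=snap('scene');P=np.array([p3(s,r,c,0) for r in range(185,300) for c in range(270,315)])-o0
t=P@d;rad=np.linalg.norm(P-np.outer(t,d),axis=1)
for a in np.arange(.05,.102,.002):
    m=(t>=a)&(t<a+.002)&(rad<.026); print(int(a*1e3+.5),m.sum(),(np.median(rad[m])*1e3).round(1) if m.sum() else '',end=' | ')
"
```

```text
clk 9.57 t 89.21 offX,Y 0.24 -0.87 w 43.1
F axial,X,Y -0.53 -0.38 -5.17 M ax 0.039 j [-0.11  0.    1.93  0.01  0.68 -0.95]
jaw ang -36.81 tilt err 0.17
50 10 14.5 | 52 13 13.6 | 54 9 13.5 | 56 9 14.0 | 58 13 13.4 | 60 6 13.2 | 62 7 18.9 | 64 12 19.1 | 66 15 19.3 | 68 15 19.4 | 70 12 19.2 | 72 14 20.0 | 74 17 19.8 | 76 16 19.5 | 78 31 17.4 | 80 3 10.0 | 82 1 21.3 | 84 15 22.7 | 86 17 22.0 | 88 13 22.2 | 90 14 22.2 | 92 13 22.1 | 94 11 22.5 | 96 15 21.7 | 98 17 21.9 | 100 13 21.7 |
```

The collar has not moved (62–79 mm) and the knob's underside is at about 84 mm, so only 5 mm is left. The key is in the notch, and I continue gently to home.

Emit:
drive_tool(increments=[{"wx":0,"wy":0,"wz":0,"dx":1,"dy":-0.2,"dz":-1.7,"grip":-1},{"wx":0,"wy":0,"wz":0,"dx":1,"dy":-0.1,"dz":-1.7,"grip":-1},{"wx":0,"wy":0,"wz":0,"dx":0,"dy":0,"dz":0,"grip":-1}])

```text
clock: 10.0
eef_pos: [0.6672, 0.0074, 0.1861]
tool_rot: [0.686, -0.589, 0.07, -0.423]
wrist_force: [-2.5, -5.9, 1.2]
gripper_width: 0.043
```

```bash
python3 -c "
from h import *
rep()"
```

```text
clk 10.0 t 85.39 offX,Y 0.27 -0.89 w 43.0
F axial,X,Y 2.01 -1.09 -6.1 M ax -0.057 j [-0.11  0.01  1.93  0.01  0.68 -0.95]
jaw ang -36.81 tilt err 0.16
```

Emit:
drive_tool(increments=[{"wx":0,"wy":0,"wz":0,"dx":0.75,"dy":-0.1,"dz":-1.3,"grip":-1},{"wx":0,"wy":0,"wz":0,"dx":0,"dy":0,"dz":0,"grip":-1}])

```text
clock: 10.25
eef_pos: [0.6677, 0.0074, 0.1853]
tool_rot: [0.686, -0.589, 0.07, -0.423]
wrist_force: [-7.9, -4.3, 5.6]
gripper_width: 0.043
```

```bash
python3 -c "
from h import *
rep()"
```

```text
clk 10.25 t 84.43 offX,Y 0.29 -0.89 w 43.0
F axial,X,Y 8.56 -3.66 -5.02 M ax -0.022 j [-0.11  0.01  1.93  0.01  0.68 -0.95]
jaw ang -36.8 tilt err 0.17
```

Emit:
drive_tool(increments=[{"wx":0,"wy":0,"wz":0,"dx":0.5,"dy":0,"dz":-0.8,"grip":-1},{"wx":0,"wy":0,"wz":0,"dx":0,"dy":0,"dz":0,"grip":-1},{"wx":0,"wy":0,"wz":0,"dx":0,"dy":0,"dz":0,"grip":-1}])

```text
clock: 10.62
eef_pos: [0.6682, 0.0073, 0.1846]
tool_rot: [0.686, -0.589, 0.07, -0.423]
wrist_force: [-9.9, -5.7, 7.8]
gripper_width: 0.043
```

```bash
python3 -c "
from h import *
rep()
for k in ('scene',):
  s=snap(k);P=np.array([p3(s,r,c,0) for r in range(185,300) for c in range(270,315)])-o0
  t=P@d;rad=np.linalg.norm(P-np.outer(t,d),axis=1)
  for a in np.arange(.056,.09,.001):
    m=(t>=a)&(t<a+.001)&(rad<.026); print(int(a*1e3+.5),m.sum(),(np.median(rad[m])*1e3).round(1) if m.sum() else '',end=' | ')
r,c=px(s,o0+.08*d).astype(int);save(s,'s4',(r-40,r+50,c-50,c+50),6)
"
```

```text
clk 10.62 t 83.67 offX,Y 0.33 -0.9 w 43.0
F axial,X,Y 11.37 -4.15 -6.6 M ax -0.016 j [-0.11  0.01  1.93  0.01  0.67 -0.95]
jaw ang -36.8 tilt err 0.17
56 2 13.9 | 57 8 14.4 | 58 4 13.8 | 59 4 13.9 | 60 4 15.1 | 61 1 19.4 | 62 5 19.6 | 63 6 19.4 | 64 8 20.4 | 65 7 19.5 | 66 9 19.8 | 67 6 18.9 | 68 7 20.6 | 69 7 19.7 | 70 9 19.4 | 71 7 19.8 | 72 7 18.9 | 73 9 19.6 | 74 5 18.8 | 75 10 19.6 | 76 4 18.9 | 77 10 19.3 | 78 0  | 79 7 21.9 | 80 11 22.1 | 81 7 22.0 | 82 10 21.3 | 83 4 22.7 | 84 4 21.7 | 85 10 22.9 | 86 6 21.2 | 87 7 22.2 | 88 4 21.9 | 89 9 22.1 |
```

View pics/s4.png

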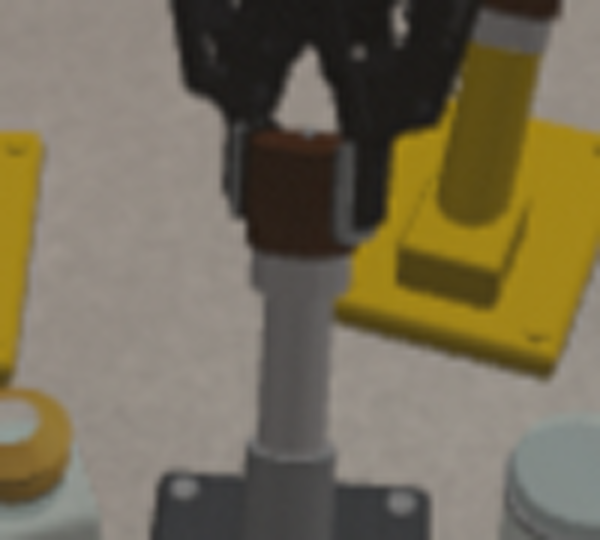

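The knob sits on the collar, with the collar unmoved at 62–78 mm, so step 1 is met. Now I push the middle tube with a firmer grip.

Emit:
drive_tool(increments=[{"wx":0,"wy":0,"wz":0,"dx":0,"dy":-0.4,"dz":0,"grip":-1},{"wx":0,"wy":0,"wz":0,"dx":1.5,"dy":-0.15,"dz":-2.6,"grip":-1},{"wx":0,"wy":0,"wz":0,"dx":2,"dy":-0.2,"dz":-3.45,"grip":-1},{"wx":0,"wy":0,"wz":0,"dx":2,"dy":-0.2,"dz":-3.45,"grip":-1},{"wx":0,"wy":0,"wz":0,"dx":2,"dy":-0.2,"dz":-3.45,"grip":-1},{"wx":0,"wy":0,"wz":0,"dx":2,"dy":-0.2,"dz":-3.45,"grip":-1},{"wx":0,"wy":0,"wz":0,"dx":2,"dy":-0.2,"dz":-3.45,"grip":-1}], newtons=80)

```text
clock: 11.55
eef_pos: [0.6796, 0.0062, 0.1647]
tool_rot: [0.686, -0.589, 0.07, -0.422]
wrist_force: [-12.3, -4.1, 9.2]
gripper_width: 0.0427
```

```bash
python3 -c "
from h import *
rep()"
```

```text
clk 11.55 t 60.69 offX,Y 0.37 -0.92 w 42.7
F axial,X,Y 13.89 -5.67 -5.29 M ax -0.017 j [-0.11  0.07  1.92  0.01  0.64 -0.95]
jaw ang -36.8 tilt err 0.14
```

Emit:
drive_tool(increments=[{"wx":0,"wy":0,"wz":0,"dx":2,"dy":-0.2,"dz":-3.45,"grip":-1},{"wx":0,"wy":0,"wz":0,"dx":2,"dy":-0.2,"dz":-3.45,"grip":-1},{"wx":0,"wy":0,"wz":0,"dx":2,"dy":-0.2,"dz":-3.45,"grip":-1},{"wx":0,"wy":0,"wz":0,"dx":2,"dy":-0.2,"dz":-3.45,"grip":-1},{"wx":0,"wy":0,"wz":0,"dx":2,"dy":-0.2,"dz":-3.45,"grip":-1},{"wx":0,"wy":0,"wz":0,"dx":2,"dy":-0.2,"dz":-3.45,"grip":-1},{"wx":0,"wy":0,"wz":0,"dx":2,"dy":-0.2,"dz":-3.45,"grip":-1},{"wx":0,"wy":0,"wz":0,"dx":2,"dy":-0.2,"dz":-3.45,"grip":-1}])

```text
clock: 12.55
eef_pos: [0.6955, 0.0047, 0.137]
tool_rot: [0.686, -0.589, 0.07, -0.422]
wrist_force: [-12.0, -3.5, 10.0]
gripper_width: 0.0424
```

```bash
python3 -c "
from h import *
rep()"
```

```text
clk 12.55 t 28.64 offX,Y 0.34 -0.96 w 42.4
F axial,X,Y 14.52 -5.08 -4.67 M ax 0.023 j [-0.11  0.14  1.89  0.01  0.58 -0.95]
jaw ang -36.8 tilt err 0.15
```

Emit:
drive_tool(increments=[{"wx":0,"wy":0,"wz":0,"dx":1.5,"dy":-0.15,"dz":-2.6,"grip":-1},{"wx":0,"wy":0,"wz":0,"dx":1,"dy":-0.1,"dz":-1.7,"grip":-1},{"wx":0,"wy":0,"wz":0,"dx":0,"dy":0,"dz":0,"grip":-1}])

```text
clock: 12.92
eef_pos: [0.6981, 0.0044, 0.1325]
tool_rot: [0.686, -0.588, 0.07, -0.422]
wrist_force: [-8.1, -3.5, 7.0]
gripper_width: 0.0426
```

```bash
python3 -c "
from h import *
rep()"
```

```text
clk 12.93 t 23.48 offX,Y 0.34 -0.95 w 42.6
F axial,X,Y 9.92 -3.23 -4.3 M ax 0.013 j [-0.11  0.15  1.89  0.01  0.58 -0.95]
jaw ang -36.81 tilt err 0.14
```

Emit:
drive_tool(increments=[{"wx":0,"wy":0,"wz":0,"dx":0.75,"dy":-0.1,"dz":-1.3,"grip":-1},{"wx":0,"wy":0,"wz":0,"dx":0,"dy":0,"dz":0,"grip":-1}])

```text
clock: 13.18
eef_pos: [0.6988, 0.0044, 0.1313]
tool_rot: [0.686, -0.588, 0.07, -0.422]
wrist_force: [-9.7, -3.5, 6.9]
gripper_width: 0.0426
```

```bash
python3 -c "
from h import *
rep()"
```

```text
clk 13.18 t 22.09 offX,Y 0.39 -0.95 w 42.6
F axial,X,Y 10.66 -4.59 -4.42 M ax 0.05 j [-0.11  0.16  1.89  0.01  0.57 -0.95]
jaw ang -36.81 tilt err 0.14
```

Emit:
drive_tool(increments=[{"wx":0,"wy":0,"wz":0,"dx":0.75,"dy":-0.1,"dz":-1.3,"grip":-1},{"wx":0,"wy":0,"wz":0,"dx":0,"dy":0,"dz":0,"grip":-1}])

```text
clock: 13.42
eef_pos: [0.6995, 0.0043, 0.1302]
tool_rot: [0.686, -0.589, 0.07, -0.422]
wrist_force: [-11.7, -3.3, 10.6]
gripper_width: 0.0426
```

```bash
python3 -c "
from h import *
rep()"
```

```text
clk 13.43 t 20.79 offX,Y 0.38 -0.96 w 42.6
F axial,X,Y 14.81 -4.52 -4.35 M ax -0.033 j [-0.11  0.16  1.89  0.01  0.57 -0.95]
jaw ang -36.8 tilt err 0.14
```

Emit:
drive_tool(increments=[{"wx":0,"wy":0,"wz":0,"dx":0.5,"dy":0,"dz":-0.85,"grip":-1},{"wx":0,"wy":0,"wz":0,"dx":0,"dy":0,"dz":0,"grip":-1}])

```text
clock: 13.68
eef_pos: [0.6997, 0.0043, 0.1301]
tool_rot: [0.686, -0.589, 0.07, -0.422]
wrist_force: [-19.7, -3.5, 18.6]
gripper_width: 0.042
```

```bash
python3 -c "
from h import *
rep()"
```

```text
clk 13.68 t 20.6 offX,Y 0.46 -0.94 w 42.0
F axial,X,Y 25.72 -7.35 -5.38 M ax -0.016 j [-0.11  0.16  1.89  0.01  0.57 -0.95]
jaw ang -36.79 tilt err 0.17
```

The stop is hard: 26 N at t = 20.6 mm, with no further motion. I ease the load, open and withdraw along the axis.

Emit:
drive_tool(increments=[{"wx":0,"wy":0,"wz":0,"dx":-0.4,"dy":0,"dz":0.6,"grip":-1},{"wx":0,"wy":0,"wz":0,"dx":0,"dy":0,"dz":0,"grip":1},{"wx":0,"wy":0,"wz":0,"dx":0,"dy":0,"dz":0,"grip":1},{"wx":0,"wy":0,"wz":0,"dx":0,"dy":0,"dz":0,"grip":1},{"wx":0,"wy":0,"wz":0,"dx":0,"dy":0,"dz":0,"grip":1},{"wx":0,"wy":0,"wz":0,"dx":0,"dy":0,"dz":0,"grip":1},{"wx":0,"wy":0,"wz":0,"dx":0,"dy":0,"dz":0,"grip":1}])

```text
clock: 14.55
eef_pos: [0.7003, 0.0043, 0.1295]
tool_rot: [0.686, -0.588, 0.071, -0.423]
wrist_force: [0.5, 0.4, -0.9]
gripper_width: 0.0854
```

```bash
python3 -c "
from h import *
rep()"
```

```text
clk 14.55 t 19.73 offX,Y 0.73 -0.89 w 85.4
F axial,X,Y -0.98 -0.04 0.41 M ax 0.017 j [-0.11  0.16  1.89  0.01  0.57 -0.95]
jaw ang -36.92 tilt err 0.12
```

Emit:
drive_tool(increments=[{"wx":0,"wy":0,"wz":0,"dx":-5,"dy":0.5,"dz":8.7,"grip":1},{"wx":0,"wy":0,"wz":0,"dx":-10,"dy":0.95,"dz":17.4,"grip":1},{"wx":0,"wy":0,"wz":0,"dx":-10,"dy":0.95,"dz":17.4,"grip":1},{"wx":0,"wy":0,"wz":0,"dx":-10,"dy":0.95,"dz":17.4,"grip":1},{"wx":0,"wy":0,"wz":0,"dx":-10,"dy":0.95,"dz":17.4,"grip":1},{"wx":0,"wy":0,"wz":0,"dx":-10,"dy":0.95,"dz":17.4,"grip":1},{"wx":0,"wy":0,"wz":0,"dx":-10,"dy":0,"dz":17.4,"grip":1},{"wx":0,"wy":0,"wz":0,"dx":-10,"dy":0,"dz":17.4,"grip":1},{"wx":0,"wy":0,"wz":0,"dx":0,"dy":0,"dz":0,"grip":1},{"wx":0,"wy":0,"wz":0,"dx":0,"dy":0,"dz":0,"grip":1}])

```text
clock: 15.8
eef_pos: [0.6252, 0.0095, 0.2597]
tool_rot: [0.686, -0.588, 0.071, -0.423]
wrist_force: [-0.1, -0.2, -0.3]
gripper_width: 0.0858
```

```bash
python3 -c "
from h import *
rep()
s=snap('scene');P=np.array([p3(s,r,c,0) for r in range(195,310) for c in range(265,320)])-o0
t=P@d;rad=np.linalg.norm(P-np.outer(t,d),axis=1)
for a in np.arange(-.006,.064,.002):
    m=(t>=a)&(t<a+.002)&(rad<.026); print(int(round(a*1e3)),m.sum(),(np.median(rad[m])*1e3).round(1) if m.sum() else '',end=' | ')
save(s,'s5',(160,310,190,390),4)
"
```

```text
clk 15.8 t 170.19 offX,Y 0.65 -2.79 w 85.8
F axial,X,Y -0.16 -0.24 -0.22 M ax 0.001 j [-0.12 -0.17  1.96  0.01  0.83 -0.95]
jaw ang -36.92 tilt err 0.12
-6 14 17.5 | -4 12 18.2 | -2 12 18.5 | 0 8 19.8 | 2 19 19.4 | 4 13 19.3 | 6 15 19.6 | 8 12 19.4 | 10 14 18.9 | 12 11 19.3 | 14 10 20.2 | 16 18 22.0 | 18 13 21.4 | 20 16 22.0 | 22 14 21.6 | 24 16 22.3 | 26 19 21.5 | 28 16 21.8 | 30 17 21.5 | 32 14 22.4 | 34 15 21.7 | 36 16 22.3 | 38 15 22.1 | 40 18 22.1 | 42 18 21.6 | 44 16 21.9 | 46 16 21.8 | 48 12 22.2 | 50 19 22.4 | 52 17 22.5 | 54 20 21.6 | 56 69 15.5 | 58 3 9.9 | 60 0  | 62 0  |
```

View pics/s5.png

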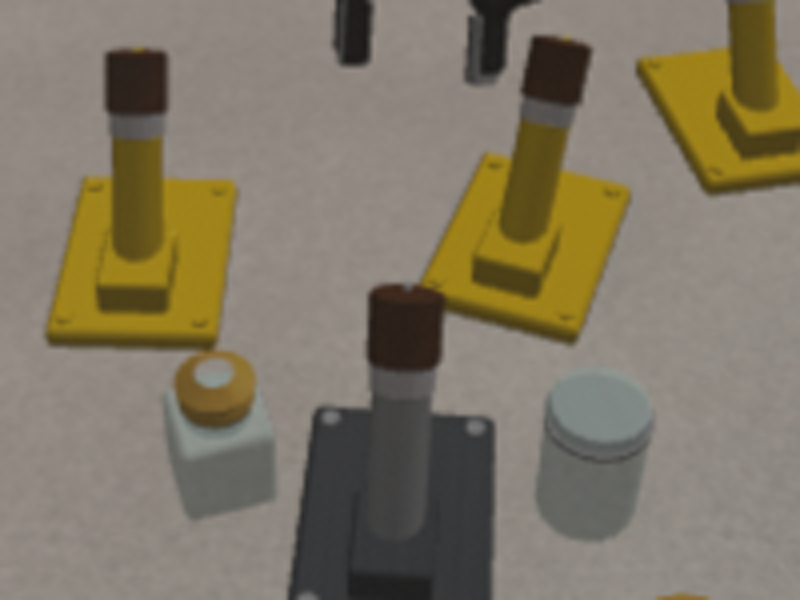

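The picture shows the arm fully collapsed: the collar is on the sleeve at about (402,382) with the knob directly on it, both jars are standing, and the gripper is clear. By depth the collar spans 0–16 mm and the knob 16–58 mm, so I hand in.

```bash
python3 -c "
from cell import bot
print(bot.finish_job())"
```

```text
the job is handed in; nothing more can be done
None
```

The display arm is fully collapsed, let go, and handed in; the hand-in gave no verdict.

- **Alignment:** I picked the dark-based arm over the three yellow look-alikes. The rib read about 58° from the notch. I gripped the knob and turned it 58° clockwise, then 4° more after a close look from the wrist camera.
- **Innermost tube:** I fed it down in small steps. The key entered the notch with no noticeable force, and the largest axial push before home was about 11 N. By depth, the collar had not moved when the knob came to rest on it.
- **Middle tube:** I pushed it down about 62 mm at about 15 N until it hit a hard stop at about 26 N. Then I eased off, opened the gripper and backed away along the arm's axis.

**Last checks:** by depth, the collar spans 0–16 mm above the sleeve top and the knob 16–58 mm, so both tubes are home to about 1–2 mm. The two jars beside the base are standing and the wrist force is near zero. The job took about 16 s of the 51 s allowed. I did not look again at the four pieces of glassware farther away, but the arm did not touch them.

Two things went other than planned. The first move calls were refused because rows lacked some keys. The arm also settled a few millimetres off its commanded position, which I corrected before gripping.

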